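Stand the fourth tapered leg on the assembly board

TASK

Three tapered legs already stand on the assembly board; take the loose tapered leg that leans in its cradle and stand it upright, narrow end down, in the middle of the board's one empty steel pad. Set it down gently rather than dropping it, let go, back off and wait two seconds to see that it stands by itself without wobble. Leave the straight leg where it is, in the other cradle.

Things in the scene. Friction and masses are not known exactly. Their poses are not given: they have to be found in the camera images.
- leg: Loose tapered dark wood leg, 140 mm long, 32 mm wide at the narrow steel-shod foot, 44 mm from 80 mm up; about 0.24 kg; fingers that open fast make it rock. Origin: centre of the foot's face; z axis runs to the wide end. It starts in a fixed plywood cradle, foot 45 mm above the table, leaning 35 degrees towards the robot; the cradle bears its underside up to 75 mm from the foot.
- straight_leg: A straight round leg of the same dark wood, 140 mm long and 34 mm diameter all along, leaning in the same way in a second cradle like the first one. Not wanted: leave it. Origin at the centre of its lower end face, z axis along it to the upper end.
- seat (a point): Centre of the top of the empty steel pad (64 mm diameter, let in flush), 18 mm above the table, z up. The pad is at one corner of the fixed assembly board, 200 x 200 x 18 mm plywood, at any yaw, with four pads in a 130 mm square; 140 mm tall tapered legs are screwed down on the other three. The neighbours are 130 mm off along its -x and -y axes.

How it is judged (in metres and radians):
On the way:
1. the tapered leg stands on the empty pad by itself, untouched by the fingers and without wobble, for 0.8 s (horizontal distance between leg and seat below 0.015 m and z of leg in the frame of seat between -0.004 and 0.006 m and angle between leg's own z axis and vertical below 0.17 rad and linear speed of leg below 0.03 m/s and angular speed of leg below 0.25 rad/s and contact force between leg and the fingers below 0.1 N), for 0.8 s.
At the end, for the whole second after the job is handed in: The tapered leg stands on the empty pad on its narrow end, its foot within 15 mm of the pad's centre (so wholly on the pad), within 10 degrees of vertical, at rest and released; the straight leg is within 30 mm of where it was (all of step 1 and distance of straight_leg from where it was at the start of the episode below 0.03 m); the robot touches nothing.
It fails at once if the leg is dropped: it falls or topples at more than 0.45 m/s while the fingers do not hold it (a fall of some 10 mm) (linear speed of leg above 0.45 m/s and contact force between leg and the fingers below 0.1 N).
It fails at once if the straight leg is moved by more than 30 mm (distance of straight_leg from where it was at the start of the episode above 0.03 m).
It also fails if it takes over 45 s, if anything falls off the work surface, if the arm or the gripper's body presses on something with over 40 N, if the wrist force passes 120 N, or if a joint passes its speed limit or range.

ROBOT

A 6-joint arm with a two-finger parallel gripper is mounted at the origin on the work surface. World frame = base frame: x ahead of the robot, y to its left, z up, the work surface at z = 0. Lengths are in m, angles in degrees, forces in N, time in s.
With the tool pointing down it reaches from about 0.4 to 0.825 m from the base axis. Payload 7 kg.
Tool frame: the origin (TCP) lies on the centre line of the jaws, within the pads' length; the fingertips stand 19 mm ahead of it and the grasp point (between the pads) is the TCP; z points along the fingers, y is the line along which they close (so a half turn about z gives the same grasp; the last joint's range is limited). The gripper opens to 88 mm and grips with 3 to 60 N. Pads are 19 mm wide; open, the fingers measure 130 mm over their backs; the gripper's body (78 mm by 193 mm) begins 47 mm behind the grasp point.
Start: joints at [-50.185, 20.546, 0.682, 0, -70.136, -16.507], TCP at [0.267, -0.62, 0.246] pointing down, gripper open.
Joint ranges: [-176.03, 176.03], [-82.01, 121.73], [-58.28, 71.71], [-173.87, 95.51], [-174.79, -0.11], [-173.66, 173.66]. Speed limits (degrees/s): [136.94, 136.94, 172.46, 180, 180, 180].

INTERFACE

Orientations are given as [roll, pitch, yaw] about the fixed x, y, z axes, in that order (R = Rz(yaw) Ry(pitch) Rx(roll)).
In Python, from plant import get_state, capture, close_job gives the robot as it stands.
- The arm moves only by the tool apply_moves, never from a script. Its argument "targets" is a list of rows, each a list of 7 numbers: the opening, from 0 (shut) to 1 (fully open), then the shift along the tool's x, y, z normalised to -1 to 1, where 1 is 1000 mm, then the turn, a rotation vector about the tool's x, y, z normalised to -1 to 1, where 1 is 90 degrees. In form: [[claw, tx, ty, tz, ax, ay, az], ...]. A call has 1 to 20 rows; each row shifts and turns the commanded pose from where the row before left it, along the tool's axes as they then stand; what a row does not reach is not made up. A row lasts 1/12 s, in which the tool goes at most 41.7 mm and 7.16 degrees, less where a joint would pass 70% of its speed; a pose out of reach is approached as far as the arm can. A call with a number of a shift or a turn outside -1 to 1 is refused whole. A call with a gripper value outside its range is refused whole. The fingers move at their own pace and stop on an object; "newtons" is the grip in N (left out, the last holds). Time passes only in rows, so rows that do not move let the fingers close. It gives the time, the measured TCP pose, the force, the opening and the grip force at its end, in the units of the state.
- get_state(): the state, without advancing time (a new reading comes with each control period).
- capture(name): name is "scene" or "top"; returns a dict with "frame" (480x640x3 uint8, red, green, blue), "range_z" (480x640 float32, m along the optical axis (not along the pixel's ray), 0 where there is no reading), "camera_matrix" (3x3 intrinsics, pixels), "k1" (the pictures are not rectified: a ray, as slopes to the right and down, at radius r is drawn at 1 + k1 r^2 times it, then the intrinsics apply), "T" (4x4, takes a point from camera to world coordinates). Camera axes: x right, y down, z forward; pixel columns grow to the right and rows downward; lengths in m; the calibration is good to about 2 mm. A picture is of the moment at which its call begins.
- close_job(): hands the job in; it is judged then, once.
The state is a dict: "time_s": time; "joints": joint angles; "qd": joint speeds; "joint_torque": joint torques, N m; "tcp_pos": TCP position; "eef_rot": TCP orientation; "contact_force": force on the tool from outside, world axes, zero at the start; "moment": the same for the moment, N m; "gripper_width": finger opening in m; "gripper_force": force on a finger pad.
Only numpy, scipy, OpenCV 4.12 (cv2) and the standard library are available. Lean on these libraries where they do the work, as an engineer would, in place of code of your own. Each camera call takes 0.05 s, during which the arm holds its last target. There are 200 camera calls.

## Working session

There is one attempt and no reset: what is moved stays moved. The work goes in short steps, Python scripts to look and compute and a tool call to move; the robot and the scene stay as the last step left them, time stands still between calls to the robot, and variables do not carry over. Pictures are saved under pics/ and viewed, at most 10 in all, crops included, and the job is handed in when it is done.

Besides the shell and the picture viewer there is one more tool, called after "Call:" as name([rows], argument=value, ...), one row to a line, values as JSON. apply_moves: Moves the arm, as the interface text tells. Scaled input: -1 to 1 covers 1000 mm each way for a shift and 90 degrees each way for a turn. Its arguments: {"type":"object","properties":{"targets":{"type":"array","items":{"type":"array","items":{"type":"number"}}},"newtons":{"type":"number"}},"required":["targets"]}

```bash
mkdir -p pics
cat > h.py <<'E'
import numpy as np,cv2
from plant import get_state,capture,close_job
def cloud(c):
    K=c["camera_matrix"];z=c["range_z"];v,u=np.mgrid[:480,:640]
    d=np.array([c["k1"],0,0,0,0],float)
    p=np.stack([u,v],-1).reshape(-1,1,2).astype(np.float64)
    # model: forward distort by 1+k1 r^2
    n=cv2.undistortPointsIter(p,K,d,None,None,(3,50,1e-9)).reshape(480,640,2)
    P=np.dstack([n*z[...,None],z])
    W=P@c["T"][:3,:3].T+c["T"][:3,3]
    W[z==0]=np.nan
    return W
E
python3 - <<'E'
from h import *
for n in("scene","top"):
    c=capture(n);cv2.imwrite(f"pics/{n}0.png",c["frame"][...,::-1]);np.savez(f"{n}0.npz",**c,W=cloud(c))
    print(n,c["T"].round(3).tolist(),c["k1"],c["camera_matrix"].tolist())
print(get_state())
E
```

```text
scene [[0.372, 0.795, -0.479, 1.136], [0.928, -0.321, 0.19, -0.23], [-0.003, -0.515, -0.857, 1.076], [0.0, 0.0, 0.0, 1.0]] -0.09523765746857552 [[555.1246574066708, 0.0, 318.5256543657698], [0.0, 555.1246574066708, 244.90692187143586], [0.0, 0.0, 1.0]]
top [[-0.019, -0.993, 0.113, 0.446], [-1.0, 0.019, 0.005, 0.01], [-0.007, -0.113, -0.994, 1.154], [0.0, 0.0, 0.0, 1.0]] 0.03666028620871871 [[506.05721820630197, 0.0, 315.1803271437682], [0.0, 506.05721820630197, 241.86366944423898], [0.0, 0.0, 1.0]]
{'time_s': 0.1, 'joints': array([-5.01855506e+01,  2.05881937e+01,  6.39228068e-01, -1.83536519e-02,
       -7.01377247e+01, -1.65079226e+01]), 'qd': array([ 0.05526594, -0.00399258,  0.17291172, -0.01273918, -0.0397196 ,
        0.03045949]), 'joint_torque': array([-2.99176776e-03, -5.84162843e+01,  2.93752956e+01,  7.01542273e+00,
        1.01708501e-02, -9.33501656e-05]), 'tcp_pos': array([ 0.2668865 , -0.61953944,  0.24470625]), 'eef_rot': array([ 1.79911980e+02, -8.09190139e-03, -1.56699716e+02]), 'contact_force': array([-0.41001095, -0.3588331 , -0.45830134]), 'moment': array([0.08023451, 0.02196924, 0.05292261]), 'gripper_force': 0.0, 'gripper_width': 0.08765747972402793}
```

View pics/scene0.png

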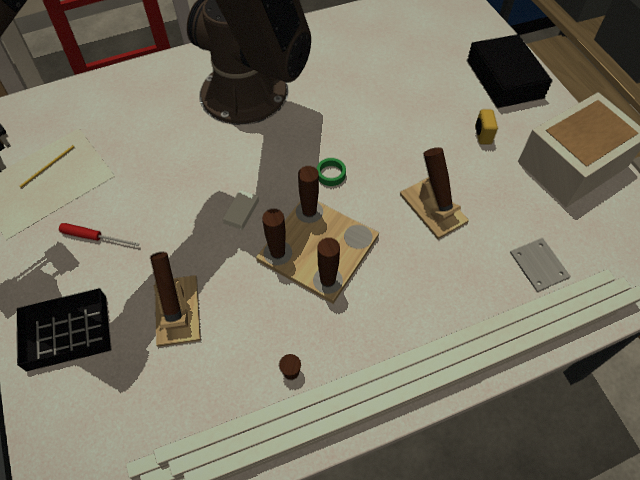

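View pics/top0.png

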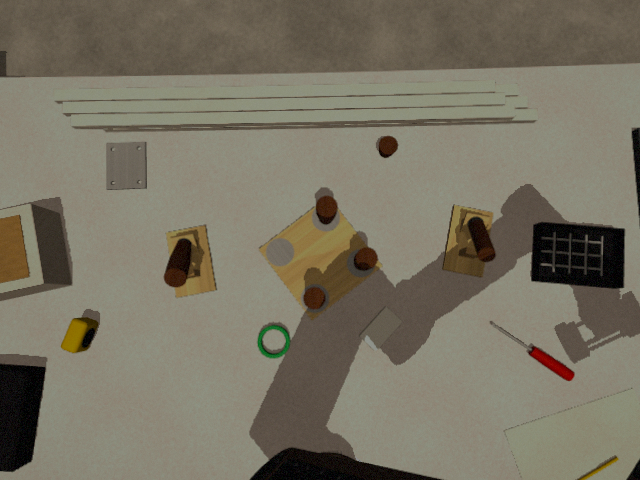

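The scene view shows cradled legs at (437,180) and (165,285) and the empty pad at (358,236). In the top view these are at (180,262), (481,240) and (281,251). The left leg in the top view looks tapered. I'll measure both legs and the pad.

```bash
cat > fit.py <<'E'
from h import *
from scipy.optimize import least_squares
D={n:dict(np.load(n+"0.npz")) for n in("scene","top")}
def near(n,u,v,r):
    W=D[n]["W"];f=D[n]["frame"].astype(int);V,U=np.mgrid[:480,:640]
    hsv=cv2.cvtColor(D[n]["frame"],cv2.COLOR_RGB2HSV)
    return W,f,hsv,(np.hypot(U-u,V-v)<r)&np.isfinite(W[...,0])
for name,a,b in(("left",(437,180),(180,262)),("right",(165,285),(481,240))):
    P=[]
    for n,(u,v) in(("scene",a),("top",b)):
        W,f,hsv,m=near(n,u,v,48)
        m&=(W[...,2]>.07)&(f.sum(-1)<230)&(f[...,0]<120)
        m=cv2.erode(m.astype(np.uint8),np.ones((3,3)))>0
        P.append(W[m]);print(name,n,m.sum(),np.median(W[m],0).round(3),W[m][:,2].max().round(3))
    P0=np.vstack(P);
    prof=lambda s,t:(np.interp(s,[0,.08],[.016,.022]) if t else .017+0*s)
    az0=np.pi  # lean toward robot
    c=P0.mean(0)
    for t in(1,0):
        best=None
        for az0 in np.radians([120,180,240]):
            def res(p,full=False):
                x,y,az,th=p; d=np.array([np.sin(th)*np.cos(az),np.sin(th)*np.sin(az),np.cos(th)])
                o=np.array([x,y,.045]);q=P0-o;s=q@d;r=np.linalg.norm(q-s[:,None]*d,axis=1)
                e=np.where(s>.138,np.where(r<.022,s-.14,.02),r-prof(s,t))
                return e
            th=np.radians(35);x0=[c[0]-.05*np.cos(az0),c[1]-.05*np.sin(az0),az0,th]
            r=least_squares(res,x0,loss="soft_l1",f_scale=.002)
            if best is None or r.cost<best.cost:best=r
        e=res(best.x);print(name,"taper" if t else "straight",best.x[:2].round(4),np.degrees(best.x[2:]).round(1),"cost",best.cost,"medabs",np.median(abs(e)))
for n,(u,v) in(("scene",(358,236)),("top",(281,251))):
    W,f,hsv,m=near(n,u,v,22)
    m&=(hsv[...,1]<70)&(abs(W[...,2]-.018)<.008)
    k,l,st,ce=cv2.connectedComponentsWithStats(m.astype(np.uint8));i=1+st[1:,4].argmax()
    p=W[l==i];(cx,cy),rr=cv2.minEnclosingCircle(p[:,:2].astype(np.float32))
    print("pad",n,len(p),p.mean(0).round(4),(round(cx,4),round(cy,4)),rr)
# standing legs tops
W=D["top"]["W"];s=D["top"]["frame"].astype(int).sum(-1)
for u,v in((326,208),(365,258),(315,297)):
    w=W[v-20:v+20,u-20:u+20].reshape(-1,3);w=w[w[:,2]>.148];print("std",w.mean(0).round(4),len(w), w.min(0).round(3),w.max(0).round(3))
E
python3 fit.py
```

```text
left scene 808 [0.537 0.287 0.129] 0.172
left top 771 [0.518 0.288 0.15 ] 0.173
left taper [0.5745 0.3029] [188.9  35.5] cost 0.002999927232954971 medabs 0.0012232401012632343
left straight [0.5753 0.3002] [189.   33.1] cost 0.0033197943027787136 medabs 0.0013841553400359766
right scene 904 [ 0.569 -0.328  0.122] 0.169
right top 566 [ 0.555 -0.319  0.139] 0.172
right taper [ 0.6065 -0.3392] [168.8  38.2] cost 0.0028609194162315973 medabs 0.001186098686480043
right straight [ 0.6072 -0.3392] [166.9  35.7] cost 0.0018411494018794705 medabs 0.0009637269555426934
pad scene 522 [0.5564 0.0943 0.0179] (0.5564, 0.0946) 0.03283970430493355
pad top 584 [0.5542 0.0959 0.0181] (0.5549, 0.0955) 0.03132330998778343
std [ 0.6306 -0.0097  0.1574] 381 [ 0.61  -0.031  0.148] [0.653 0.012 0.163]
std [ 0.5263 -0.0861  0.1576] 385 [ 0.505 -0.107  0.151] [ 0.547 -0.065  0.163]
std [0.4499 0.0182 0.1576] 385 [ 0.429 -0.003  0.152] [0.47  0.039 0.163]
```

```bash
cat >> h.py <<'E'
from scipy.spatial.transform import Rotation as Ro
FOOT=np.array([.5745,.3029,.045]);SEAT=np.array([.555,.095,.018])
def leg_dir(az,th): az,th=np.radians([az,th]);return np.array([np.sin(th)*np.cos(az),np.sin(th)*np.sin(az),np.cos(th)])
def frame(z,yaz):
    y=np.array([np.cos(np.radians(yaz)),np.sin(np.radians(yaz)),0]);y-=z*(y@z);y/=np.linalg.norm(y)
    return Ro.from_matrix(np.c_[np.cross(y,z),y,z])
def cur():
    s=get_state();return s["tcp_pos"],Ro.from_euler("xyz",s["eef_rot"],degrees=True)
def plan(wps,p=None,R=None,step=.038,ang=6.5):
    if p is None:p,R=cur()
    for q,Q in wps:
        rv=(R.inv()*Q).as_rotvec(degrees=True);d=q-p
        n=max(1,int(np.ceil(max(np.linalg.norm(d)/step,np.linalg.norm(rv)/ang))))
        # constant body rotation; average shift direction at first row's tool frame, re-expressed per row
        rows=[]
        for i in range(n):
            Ri=R*Ro.from_rotvec(rv*i/n,degrees=True)
            rows.append(np.r_[Ri.inv().apply(d/n),rv/n/90].round(4))
        print(n,"rows");
        if np.linalg.norm(rv)<.5: print(rows[0].tolist())
        else: print([r.tolist() for r in rows])
        p,R=q,Q
E
python3 - <<'E'
from h import *
d=leg_dir(188.9,35.5);dn=np.array([0,0,-1.]);R0=cur()[1]
plan([(np.array([.53,-.27,.28]),R0),(np.array([.50,.15,.28]),R0),(FOOT+.22*d,frame(-d,98.9))])
E
```

```text
12 rows
[-0.0317, 0.0181, -0.0029, 0.0, 0.0, 0.0]
12 rows
[-0.0115, 0.0331, 0.0, 0.0, 0.0, 0.0]
6 rows
[[-0.0009, 0.0238, 0.0094, 0.0084, -0.0654, 0.0258], [0.001, 0.0239, 0.009, 0.0084, -0.0654, 0.0258], [0.0029, 0.0239, 0.0085, 0.0084, -0.0654, 0.0258], [0.0047, 0.0239, 0.0078, 0.0084, -0.0654, 0.0258], [0.0064, 0.0238, 0.0069, 0.0084, -0.0654, 0.0258], [0.0081, 0.0235, 0.0058, 0.0084, -0.0654, 0.0258]]
```

Call:
apply_moves([
  [1,-0.032,0.018,-0.003,0,0,0],
  [1,-0.032,0.018,-0.003,0,0,0],
  [1,-0.032,0.018,-0.003,0,0,0],
  [1,-0.032,0.018,-0.003,0,0,0],
  [1,-0.032,0.018,-0.003,0,0,0],
  [1,-0.032,0.018,-0.003,0,0,0],
  [1,-0.032,0.018,-0.003,0,0,0],
  [1,-0.032,0.018,-0.003,0,0,0],
  [1,-0.032,0.018,-0.003,0,0,0],
  [1,-0.032,0.018,-0.003,0,0,0],
  [1,-0.032,0.018,-0.003,0,0,0],
  [1,-0.032,0.018,-0.003,0,0,0],
])

```text
time_s: 1.1
tcp_pos: [0.5349, -0.2678, 0.2816]
eef_rot: [180.0, -0.0, -156.7]
contact_force: [0.7, -0.7, -0.4]
gripper_width: 0.0878
gripper_force: 0.0
```

Call:
apply_moves([
  [1,-0.0115,0.033,0,0,0,0],
  [1,-0.0115,0.033,0,0,0,0],
  [1,-0.0115,0.033,0,0,0,0],
  [1,-0.0115,0.033,0,0,0,0],
  [1,-0.0115,0.033,0,0,0,0],
  [1,-0.0115,0.033,0,0,0,0],
  [1,-0.0115,0.033,0,0,0,0],
  [1,-0.0115,0.033,0,0,0,0],
  [1,-0.0115,0.033,0,0,0,0],
  [1,-0.0115,0.033,0,0,0,0],
  [1,-0.0115,0.033,0,0,0,0],
  [1,-0.0115,0.033,0,0,0,0],
  [1,0,0,0,0,0,0],
  [1,0,0,0,0,0,0],
])

```text
time_s: 2.27
tcp_pos: [0.5038, 0.1504, 0.2811]
eef_rot: [-180.0, -0.1, -156.5]
contact_force: [0.2, 0.2, 0.1]
gripper_width: 0.0878
gripper_force: 0.0
```

Run:
```python
from h import *
d=leg_dir(188.9,35.5)
print(cur()[0],get_state()["joints"].round(1))
plan([(FOOT+.22*d,frame(-d,98.9))])
```

```text
[0.5038275  0.15035661 0.28105741] [  38.     5.2  -14.8   -0.   -70.1 -104.5]
6 rows
[[-0.0003, 0.024, 0.0095, 0.0084, -0.0655, 0.0261], [0.0016, 0.0241, 0.0091, 0.0084, -0.0655, 0.0261], [0.0035, 0.0241, 0.0085, 0.0084, -0.0655, 0.0261], [0.0053, 0.024, 0.0078, 0.0084, -0.0655, 0.0261], [0.0071, 0.0239, 0.0068, 0.0084, -0.0655, 0.0261], [0.0087, 0.0236, 0.0057, 0.0084, -0.0655, 0.0261]]
```

Call:
apply_moves([
  [1,0,0.024,0.0095,0.0084,-0.0655,0.026],
  [1,0.0015,0.024,0.009,0.0084,-0.0655,0.026],
  [1,0.0035,0.024,0.0085,0.0084,-0.0655,0.026],
  [1,0.0055,0.024,0.008,0.0084,-0.0655,0.026],
  [1,0.007,0.024,0.007,0.0084,-0.0655,0.026],
  [1,0.0085,0.0235,0.0055,0.0084,-0.0655,0.026],
  [1,0,0,0,0,0,0],
  [1,0,0,0,0,0,0],
])

```text
time_s: 2.93
tcp_pos: [0.4723, 0.2352, 0.2436]
eef_rot: [-177.3, 26.7, -167.4]
contact_force: [0.1, -0.0, 0.4]
gripper_width: 0.0876
gripper_force: 0.0
```

Run:
```python
from h import *
d=leg_dir(188.9,35.5)
print(get_state()["joints"].round(1))
plan([(FOOT+.22*d,frame(-d,98.9)),(FOOT+.11*d,frame(-d,98.9))],step=.02)
c=capture("scene");cv2.imwrite("pics/s1.png",cv2.resize(c["frame"][60:300,300:620,::-1],None,fx=2,fy=2))
```

```text
[  58.4   -6.7  -49.9   37.6  -35.4 -165.3]
3 rows
[[0.0068, 0.0175, 0.0031, -0.0027, -0.0324, 0.0126], [0.0073, 0.0173, 0.0028, -0.0027, -0.0324, 0.0126], [0.0078, 0.0172, 0.0025, -0.0027, -0.0324, 0.0126]]
6 rows
[0.0, 0.0, 0.0183, 0.0, 0.0, 0.0]
```

View pics/s1.png

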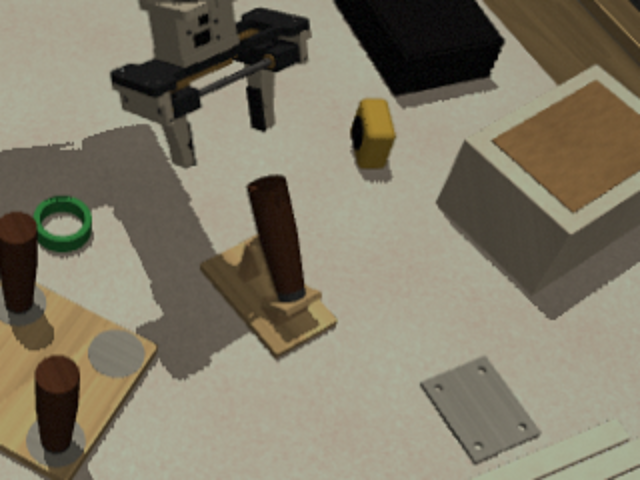

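The grasp view shows the gripper tilted at (210,80) and the tapered leg at (275,235), which is clear. Joint 6 is close to its limit, so I'll take the half-turn alternative.

Call:
apply_moves([
  [1,0,0,0,0,0,0.07],
  [1,0,0,0,0,0,0.07],
  [1,0,0,0,0,0,0.07],
])

```text
time_s: 3.23
tcp_pos: [0.4864, 0.2258, 0.2566]
eef_rot: [173.1, 23.8, 172.6]
contact_force: [0.4, -0.4, 1.1]
gripper_width: 0.0874
gripper_force: 0.0
```

Run:
```python
from h import *
print(get_state()["joints"].round(1))
```

```text
[  55.8   -6.3  -44.8   29.8  -37.7 -173.4]
```

Call:
apply_moves([
  [1,0,0,0,0,0,-0.075],
  [1,0,0,0,0,0,-0.075],
  [1,0,0,0,0,0,-0.075],
  [1,0,0,0,0,0,-0.075],
  [1,0,0,0,0,0,-0.075],
  [1,0,0,0,0,0,-0.075],
  [1,0,0,0,0,0,-0.075],
  [1,0,0,0,0,0,-0.075],
  [1,0,0,0,0,0,-0.075],
  [1,0,0,0,0,0,-0.075],
  [1,0,0,0,0,0,-0.075],
  [1,0,0,0,0,0,-0.075],
  [1,0,0,0,0,0,-0.075],
  [1,0,0,0,0,0,-0.075],
  [1,0,0,0,0,0,-0.075],
  [1,0,0,0,0,0,-0.075],
  [1,0,0,0,0,0,-0.075],
  [1,0,0,0,0,0,-0.075],
  [1,0,0,0,0,0,-0.075],
  [1,0,0,0,0,0,-0.075],
])

```text
time_s: 4.9
tcp_pos: [0.4871, 0.2261, 0.2572]
eef_rot: [-158.2, -12.2, -52.9]
contact_force: [0.1, 0.2, -0.7]
gripper_width: 0.0876
gripper_force: 0.0
```

Run:
```python
from h import *
print(get_state()["joints"].round(1))
d=leg_dir(188.9,35.5);z=-leg_dir(188.9,25);Q=frame(z,-81.1);g=FOOT+.108*d
plan([(g-.11*z,Q),(g,Q)],step=.02)
```

```text
[ 55.8  -6.2 -44.7  29.9 -37.7 -38. ]
10 rows
[[-0.0064, -0.0014, 0.0018, -0.0001, 0.0003, -0.0661], [-0.0062, -0.0021, 0.0018, -0.0001, 0.0003, -0.0661], [-0.006, -0.0027, 0.0018, -0.0001, 0.0003, -0.0661], [-0.0057, -0.0033, 0.0018, -0.0001, 0.0003, -0.0661], [-0.0053, -0.0039, 0.0018, -0.0001, 0.0003, -0.0661], [-0.0049, -0.0044, 0.0018, -0.0001, 0.0003, -0.0661], [-0.0044, -0.0049, 0.0018, -0.0001, 0.0003, -0.0661], [-0.0038, -0.0053, 0.0018, -0.0001, 0.0003, -0.0661], [-0.0033, -0.0057, 0.0018, -0.0001, 0.0003, -0.0661], [-0.0027, -0.006, 0.0018, -0.0001, 0.0003, -0.0661]]
6 rows
[0.0, 0.0, 0.0183, 0.0, 0.0, 0.0]
```

Call:
apply_moves([
  [1,-0.0065,-0.0015,0.002,0,0,-0.066],
  [1,-0.006,-0.002,0.002,0,0,-0.066],
  [1,-0.006,-0.0025,0.002,0,0,-0.066],
  [1,-0.0055,-0.0035,0.002,0,0,-0.066],
  [1,-0.0055,-0.004,0.002,0,0,-0.066],
  [1,-0.005,-0.0045,0.002,0,0,-0.066],
  [1,-0.0045,-0.005,0.002,0,0,-0.066],
  [1,-0.004,-0.0055,0.0015,0,0,-0.066],
  [1,-0.0035,-0.0055,0.0015,0,0,-0.066],
  [1,-0.0025,-0.006,0.0015,0,0,-0.066],
  [1,0,0,0,0,0,0],
  [1,0,0,0,0,0,0],
])

```text
time_s: 5.9
tcp_pos: [0.4667, 0.2868, 0.2318]
eef_rot: [-179.6, -24.8, 8.2]
contact_force: [-0.9, -0.5, 1.0]
gripper_width: 0.0873
gripper_force: 0.0
```

Run:
```python
from h import *
print(get_state()["joints"].round(1))
d=leg_dir(188.9,35.5);z=-leg_dir(188.9,25);Q=frame(z,-81.1);g=FOOT+.108*d
plan([(g-.11*z,Q),(g,Q)],step=.02)
```

```text
[ 62.   -2.8 -46.7  35.  -35.6   9.4]
1 rows
[[0.0002, 0.0008, -0.0009, -0.0018, 0.0017, -0.0066]]
6 rows
[0.0, 0.0, 0.0183, 0.0, 0.0, 0.0]
```

Call:
apply_moves([
  [1,0,0.001,0.018,0,0,-0.006],
  [1,0,0,0.018,0,0,0],
  [1,0,0,0.018,0,0,0],
  [1,0,0,0.018,0,0,0],
  [1,0,0,0.018,0,0,0],
  [1,0,0,0.018,0,0,0],
  [1,0,0,0,0,0,0],
  [1,0,0,0,0,0,0],
])

```text
time_s: 6.57
tcp_pos: [0.5125, 0.2904, 0.133]
eef_rot: [-180.0, -24.8, 8.7]
contact_force: [-0.0, -0.2, -0.3]
gripper_width: 0.0877
gripper_force: 0.0
```

Run:
```python
from h import *
print(get_state()["joints"].round(1))
c=capture("scene");d=capture("top");cv2.imwrite("pics/s2.png",np.hstack([cv2.resize(x["frame"][a:a+130,b:b+130,::-1],(390,390)) for x,a,b in((c,120,370),(d,195,115))]))
```

```text
[ 45.6   7.7 -55.9  67.7 -15.8 -11.2]
```

View pics/s2.png

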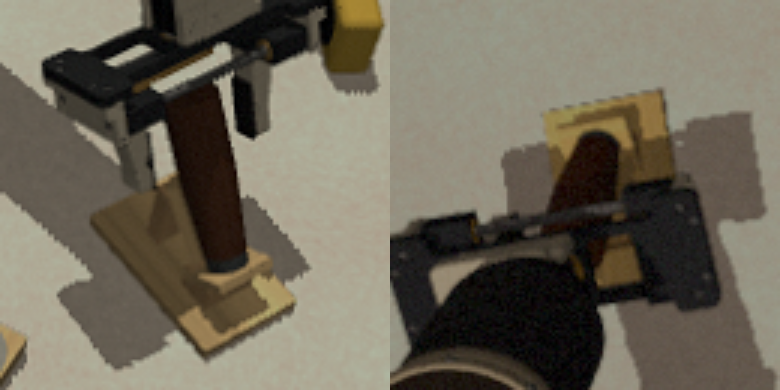

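The fingers straddle the leg's wide part (left half at (190,130), right half at (590,190)), so I'm closing.

Call:
apply_moves([
  [0.8,0,0,0,0,0,0],
  [0.7,0,0,0,0,0,0],
  [0.62,0,0,0,0,0,0],
  [0.56,0,0,0,0,0,0],
  [0.5,0,0,0,0,0,0],
  [0.4,0,0,0,0,0,0],
  [0.3,0,0,0,0,0,0],
  [0.3,0,0,0,0,0,0],
  [0.3,0,0,0,0,0,0],
], newtons=25)

```text
time_s: 7.42
tcp_pos: [0.511, 0.2933, 0.1335]
eef_rot: [-179.9, -24.9, 9.1]
contact_force: [-1.7, -0.5, 1.9]
gripper_width: 0.0436
gripper_force: 25.0
```

Call:
apply_moves([
  [0.3,0.002,0,-0.0045,0,0,0],
  [0.3,0.002,0,-0.0045,0,0,0],
  [0.3,0.0042,0,-0.009,0,0,0],
  [0.3,0.0042,0,-0.009,0,0,0],
  [0.3,0.0042,0,-0.009,0,0,0],
  [0.3,0.0042,0,-0.009,0,0,0],
  [0.3,0.0042,0,-0.009,0,0,0],
  [0.3,0.0042,0,-0.009,0,0,0],
  [0.3,0.0042,0,-0.009,0,0,0],
  [0.3,0.0042,0,-0.009,0,0,0],
  [0.3,0,0,0,0,0,0],
  [0.3,0,0,0,0,0,0],
])

```text
time_s: 8.42
tcp_pos: [0.5109, 0.2932, 0.2226]
eef_rot: [-179.9, -24.9, 9.0]
contact_force: [-0.6, -0.3, -2.6]
gripper_width: 0.0436
gripper_force: 25.0
```

```bash
cat > inhand.py <<'E'
from h import *
from scipy.optimize import least_squares
# fit tapered leg axis in hand, starting from predicted foot o and direction d
def fit(o,d,names=("scene","top")):
    s=get_state();P=[]
    for n in names:
        c=capture(n);W=cloud(c);f=c["frame"].astype(int);hsv=cv2.cvtColor(c["frame"],cv2.COLOR_RGB2HSV)
        q=W-o;t=q@d;r=np.linalg.norm(q-t[...,None]*d,axis=-1)
        m=(t>-.01)&(t<.095)&(r<.04)&(f.sum(-1)<260)&(W[...,2]>.022)&((hsv[...,1]>60)|(t<.015))
        m=cv2.erode(m.astype(np.uint8),np.ones((3,3)))>0
        P.append(W[m]);print(n,m.sum())
        cv2.imwrite(f"pics/fit_{n}.png",c["frame"][...,::-1]//(2-m[...,None].astype(np.uint8)))
    P=np.vstack(P)
    az0=np.arctan2(d[1],d[0])
    def D(p): v=np.array([p[2],p[3],1]);return v/np.linalg.norm(v)
    x0=[o[0],o[1],d[0]/d[2],d[1]/d[2]]
    zf=o[2]
    def axis(p): return np.array([p[0],p[1],zf]),D(p)
    def res(p):
        a,v=axis(p);q=P-a;t=q@v;r=np.linalg.norm(q-t[:,None]*v,axis=1)
        return r-np.interp(t,[0,.08],[.016,.022])
    r=least_squares(res,x0,loss="soft_l1",f_scale=.002);a,v=axis(r.x)
    t=(P-a)@v
    print("foot",a.round(4),"dir",v.round(4),"medabs",np.median(abs(r.fun)).round(4),"t range",np.percentile(t,[1,99]).round(4))
    return a,v
E
python3 - <<'E'
from inhand import *
p,R=cur();print(p,R.as_euler("xyz",degrees=True).round(1),get_state()["joints"].round(1),get_state()["gripper_width"])
d=leg_dir(188.9,35.5);a,v=fit(p-.108*d,d)
print("tool frame: foot",R.inv().apply(a-p).round(4),"dir",R.inv().apply(v).round(4))
E
```

```text
[0.51094147 0.29324836 0.22263313] [-179.9  -24.9    9. ] [ 56.9   1.7 -43.7  35.5 -32.3  13.9] 0.04362962746438016
scene 596
top 282
foot [0.5726 0.3031 0.1347] dir [-0.565  -0.0952  0.8196] medabs 0.001 t range [0.0018 0.0907]
tool frame: foot [0.0197 0.0002 0.106 ] dir [-0.1749  0.003  -0.9846]
```

```bash
cat >> h.py <<'E'
def upright(R,v):
    """smallest world turn of R that stands the axis v (tool frame) up"""
    return Ro.align_vectors([[0,0,1.]],[R.apply(v)])[0]*R
def upr(R,v):
    w=R.apply(v);a=np.cross(w,[0,0,1.]);s=np.linalg.norm(a);return Ro.from_rotvec(a/s*np.arctan2(s,w[2]))*R
E
python3 - <<'E'
from h import *
p,R=cur();v=np.array([-.1749,.003,-.9846]);f=np.array([.0197,.0002,.1065])
Q=upr(R,v);q=SEAT+[0,0,.04]-Q.apply(f);print(q,Q.as_euler("xyz",degrees=True))
plan([(q,Q)],step=.018,ang=4)
E
```

```text
[0.55415664 0.09539597 0.16630287] [179.82542473  10.07265472   9.10922525]
12 rows
[[-0.001, 0.0168, 0.0046, -0.0002, -0.0323, -0.0001], [-0.0008, 0.0168, 0.0046, -0.0002, -0.0323, -0.0001], [-0.0006, 0.0168, 0.0047, -0.0002, -0.0323, -0.0001], [-0.0003, 0.0168, 0.0047, -0.0002, -0.0323, -0.0001], [-0.0001, 0.0168, 0.0047, -0.0002, -0.0323, -0.0001], [0.0001, 0.0168, 0.0047, -0.0002, -0.0323, -0.0001], [0.0004, 0.0168, 0.0047, -0.0002, -0.0323, -0.0001], [0.0006, 0.0168, 0.0047, -0.0002, -0.0323, -0.0001], [0.0008, 0.0168, 0.0047, -0.0002, -0.0323, -0.0001], [0.0011, 0.0168, 0.0046, -0.0002, -0.0323, -0.0001], [0.0013, 0.0168, 0.0046, -0.0002, -0.0323, -0.0001], [0.0015, 0.0168, 0.0045, -0.0002, -0.0323, -0.0001]]
```

Call:
apply_moves([
  [0.3,-0.001,0.0168,0.0046,0,-0.0323,0],
  [0.3,-0.001,0.0168,0.0046,0,-0.0323,0],
  [0.3,-0.0005,0.0168,0.0047,0,-0.0323,0],
  [0.3,-0.0005,0.0168,0.0047,0,-0.0323,0],
  [0.3,0,0.0168,0.0047,0,-0.0323,0],
  [0.3,0,0.0168,0.0047,0,-0.0323,0],
  [0.3,0.0005,0.0168,0.0047,0,-0.0323,0],
  [0.3,0.0005,0.0168,0.0047,0,-0.0323,0],
  [0.3,0.001,0.0168,0.0047,0,-0.0323,0],
  [0.3,0.001,0.0168,0.0046,0,-0.0323,0],
  [0.3,0.0015,0.0168,0.0046,0,-0.0323,0],
  [0.3,0.0015,0.0168,0.0045,0,-0.0323,0],
  [0.3,0,0,0,0,0,0],
  [0.3,0,0,0,0,0,0],
  [0.3,0,0,0,0,0,0],
])

```text
time_s: 9.77
tcp_pos: [0.5544, 0.0957, 0.166]
eef_rot: [-180.0, 10.0, 9.1]
contact_force: [-0.4, -0.1, -1.8]
gripper_width: 0.0437
gripper_force: 25.0
```

Run:
```python
from inhand import *
p,R=cur();print(p,R.as_euler("xyz",degrees=True).round(1),get_state()["joints"].round(1),get_state()["contact_force"])
v0=np.array([-.1749,.003,-.9846]);f=np.array([.0197,.0002,.1065])
a,v=fit(p+R.apply(f),R.apply(v0))
print("tool dir",R.inv().apply(v).round(4),"foot",R.inv().apply(a-p).round(4))
Q=upr(R,R.inv().apply(v));q=SEAT+[0,0,.01]-Q.apply(R.inv().apply(a-p))
plan([(q,Q),(q-[0,0,.01],Q)],step=.01,ang=3)
im=cv2.imread("pics/fit_scene.png")[130:330,230:500];cv2.imwrite("pics/s3.png",cv2.resize(im,None,fx=2.5,fy=2.5))
```

```text
[0.5544101  0.09567648 0.16603316] [-180.    10.     9.1] [ 27.5  19.6 -11.   -3.4 -69.   73. ] [-0.39722016 -0.08581454 -1.76458861]
scene 255
top 0
foot [0.5561 0.0968 0.0577] dir [-0.004  -0.0208  0.9998] medabs 0.0007 t range [0.0062 0.0882]
tool dir [-0.1815  0.0193 -0.9832] foot [ 0.0207 -0.0008  0.1063]
4 rows
[[0.0012, 0.0001, 0.0076, -0.0032, -0.0014, 0.0008], [0.0012, 0.0, 0.0076, -0.0032, -0.0014, 0.0008], [0.0012, -0.0, 0.0076, -0.0032, -0.0014, 0.0008], [0.0013, -0.0001, 0.0076, -0.0032, -0.0014, 0.0008]]
2 rows
[0.0009, -0.0001, 0.0049, 0.0, 0.0, 0.0]
```

View pics/s3.png

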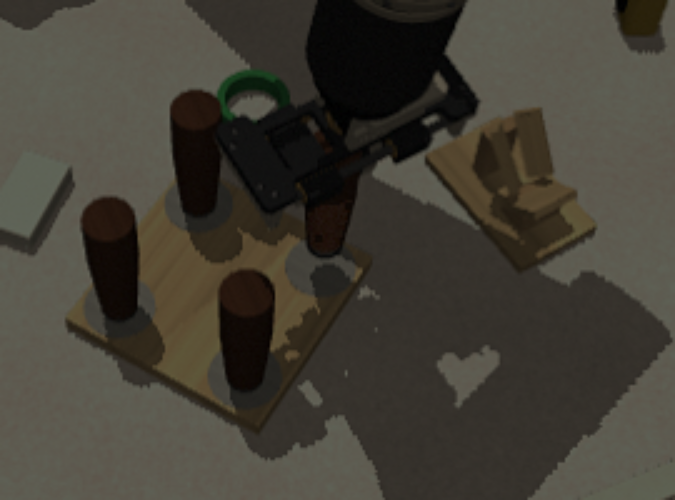

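The leg hangs upright above the pad: its foot is at about (325,250), over the pad ellipse at (320,265). I'm lowering it gently.

Call:
apply_moves([
  [0.3,0.0009,0,0.0049,0,0,0],
  [0.3,0.0009,0,0.0049,0,0,0],
  [0.3,0.0009,0,0.0049,0,0,0],
  [0.3,0.0009,0,0.0049,0,0,0],
  [0.3,0.0009,0,0.0049,0,0,0],
  [0.3,0.0009,0,0.0049,0,0,0],
  [0.3,0.0004,0,0.002,0,0,0],
  [0.3,0.0004,0,0.002,0,0,0],
  [0.3,0,0,0,0,0,0],
  [0.3,0,0,0,0,0,0],
])

```text
time_s: 10.7
tcp_pos: [0.555, 0.0962, 0.133]
eef_rot: [-179.9, 10.0, 9.1]
contact_force: [0.0, 0.4, -2.0]
gripper_width: 0.0437
gripper_force: 25.0
```

Call:
apply_moves([
  [0.3,0.0002,0,0.001,0,0,0],
  [0.3,0.0002,0,0.001,0,0,0],
  [0.3,0,0,0,0,0,0],
  [0.3,0,0,0,0,0,0],
])

```text
time_s: 11.03
tcp_pos: [0.555, 0.0962, 0.131]
eef_rot: [-179.9, 10.0, 9.1]
contact_force: [-0.7, -0.1, -2.1]
gripper_width: 0.0436
gripper_force: 25.0
```

Call:
apply_moves([
  [0.3,0.0002,0,0.001,0,0,0],
  [0.3,0.0002,0,0.001,0,0,0],
  [0.3,0,0,0,0,0,0],
  [0.3,0,0,0,0,0,0],
])

```text
time_s: 11.37
tcp_pos: [0.5549, 0.0961, 0.1288]
eef_rot: [-179.9, 10.0, 9.1]
contact_force: [0.7, -0.7, -2.2]
gripper_width: 0.0437
gripper_force: 25.0
```

Call:
apply_moves([
  [0.3,0.0002,0,0.001,0,0,0],
  [0.3,0,0,0,0,0,0],
  [0.3,0,0,0,0,0,0],
])

```text
time_s: 11.62
tcp_pos: [0.555, 0.0962, 0.1278]
eef_rot: [-179.9, 10.0, 9.1]
contact_force: [-0.5, 0.3, -2.2]
gripper_width: 0.0439
gripper_force: 25.0
```

Call:
apply_moves([
  [0.3,0.0002,0,0.001,0,0,0],
  [0.3,0,0,0,0,0,0],
  [0.3,0,0,0,0,0,0],
])

```text
time_s: 11.87
tcp_pos: [0.5552, 0.0962, 0.127]
eef_rot: [-179.9, 10.0, 9.1]
contact_force: [0.0, -0.6, 0.6]
gripper_width: 0.0438
gripper_force: 25.0
```

Contact is made: the vertical force went from −2.2 to +0.6 N. I'll press slightly more, ease the grip, then open slowly.

Call:
apply_moves([
  [0.3,0.0001,0,0.0005,0,0,0],
  [0.3,0,0,0,0,0,0],
  [0.3,0,0,0,0,0,0],
])

```text
time_s: 12.12
tcp_pos: [0.5554, 0.0963, 0.127]
eef_rot: [-179.9, 10.0, 9.2]
contact_force: [-0.7, 0.6, 5.3]
gripper_width: 0.0435
gripper_force: 25.0
```

Call:
apply_moves([
  [0.3,0,0,0,0,0,0],
  [0.3,0,0,0,0,0,0],
  [0.3,0,0,0,0,0,0],
  [0.3,0,0,0,0,0,0],
  [0.3,0,0,0,0,0,0],
  [0.3,0,0,0,0,0,0],
], newtons=3)

```text
time_s: 12.62
tcp_pos: [0.5552, 0.0963, 0.1264]
eef_rot: [-179.9, 10.0, 9.1]
contact_force: [-0.3, 1.8, 5.0]
gripper_width: 0.0444
gripper_force: 3.0
```

Call:
apply_moves([
  [0.48,0,0,0,0,0,0],
  [0.49,0,0,0,0,0,0],
  [0.495,0,0,0,0,0,0],
  [0.5,0,0,0,0,0,0],
  [0.505,0,0,0,0,0,0],
  [0.51,0,0,0,0,0,0],
  [0.515,0,0,0,0,0,0],
  [0.52,0,0,0,0,0,0],
  [0.53,0,0,0,0,0,0],
  [0.54,0,0,0,0,0,0],
  [0.55,0,0,0,0,0,0],
  [0.56,0,0,0,0,0,0],
  [0.58,0,0,0,0,0,0],
  [0.6,0,0,0,0,0,0],
  [0.62,0,0,0,0,0,0],
  [0.65,0,0,0,0,0,0],
  [0.68,0,0,0,0,0,0],
  [0.72,0,0,0,0,0,0],
  [0.76,0,0,0,0,0,0],
  [0.8,0,0,0,0,0,0],
])

```text
time_s: 14.28
tcp_pos: [0.5551, 0.0962, 0.1264]
eef_rot: [-179.9, 10.0, 9.1]
contact_force: [-0.4, -0.1, -0.2]
gripper_width: 0.0679
gripper_force: 0.0
```

Call:
apply_moves([
  [0.85,0,0,0,0,0,0],
  [0.9,0,0,0,0,0,0],
  [0.95,0,0,0,0,0,0],
  [0.95,0,0,0,0,0,0],
  [0.95,0,0,-0.005,0,0,0],
  [0.95,0,0,-0.01,0,0,0],
  [0.95,0,0,-0.015,0,0,0],
  [0.95,0,0,-0.015,0,0,0],
  [0.95,0,0,-0.015,0,0,0],
  [0.95,0,0,-0.015,0,0,0],
  [0.95,0,0,-0.015,0,0,0],
  [0.95,0,0,-0.015,0,0,0],
  [0.95,0,0,-0.015,0,0,0],
  [0.95,0,0,-0.015,0,0,0],
  [0.95,-0.015,0,-0.01,0,0,0],
  [0.95,-0.015,0,-0.01,0,0,0],
  [0.95,-0.015,0,-0.01,0,0,0],
  [0.95,0,0,0,0,0,0],
  [0.95,0,0,0,0,0,0],
])

```text
time_s: 15.87
tcp_pos: [0.5398, 0.0936, 0.2986]
eef_rot: [-179.9, 9.8, 9.2]
contact_force: [0.1, -0.2, -0.1]
gripper_width: 0.0831
gripper_force: 0.0
```

Call:
apply_moves([
  [0.95,0,0,0,0,0,0],
  [0.95,0,0,0,0,0,0],
  [0.95,0,0,0,0,0,0],
  [0.95,0,0,0,0,0,0],
  [0.95,0,0,0,0,0,0],
  [0.95,0,0,0,0,0,0],
  [0.95,0,0,0,0,0,0],
  [0.95,0,0,0,0,0,0],
  [0.95,0,0,0,0,0,0],
  [0.95,0,0,0,0,0,0],
  [0.95,0,0,0,0,0,0],
  [0.95,0,0,0,0,0,0],
  [0.95,0,0,0,0,0,0],
  [0.95,0,0,0,0,0,0],
  [0.95,0,0,0,0,0,0],
  [0.95,0,0,0,0,0,0],
  [0.95,0,0,0,0,0,0],
  [0.95,0,0,0,0,0,0],
  [0.95,0,0,0,0,0,0],
  [0.95,0,0,0,0,0,0],
])

```text
time_s: 17.53
tcp_pos: [0.5396, 0.0935, 0.2966]
eef_rot: [-179.9, 10.0, 9.1]
contact_force: [-0.1, -0.2, 0.4]
gripper_width: 0.0832
gripper_force: 0.0
```

Call:
apply_moves([
  [0.95,0,0,0,0,0,0],
  [0.95,0,0,0,0,0,0],
  [0.95,0,0,0,0,0,0],
  [0.95,0,0,0,0,0,0],
  [0.95,0,0,0,0,0,0],
])

```text
time_s: 17.95
tcp_pos: [0.5396, 0.0935, 0.2966]
eef_rot: [-179.9, 10.0, 9.1]
contact_force: [0.3, 0.1, -0.5]
gripper_width: 0.0834
gripper_force: 0.0
```

Run:
```python
from inhand import *
a,v=fit(SEAT,np.array([0,0,1.]),("scene",));print("off",(a-SEAT).round(4),"tilt",np.degrees(np.arccos(v[2])).round(1))
im=cv2.imread("pics/fit_scene.png")[130:330,230:500];cv2.imwrite("pics/s4.png",cv2.resize(im,None,fx=2.5,fy=2.5))
```

```text
scene 242
foot [0.5566 0.0963 0.018 ] dir [0.0045 0.005  1.    ] medabs 0.0006 t range [0.013  0.0887]
off [0.0016 0.0013 0.    ] tilt 0.4
```

View pics/s4.png

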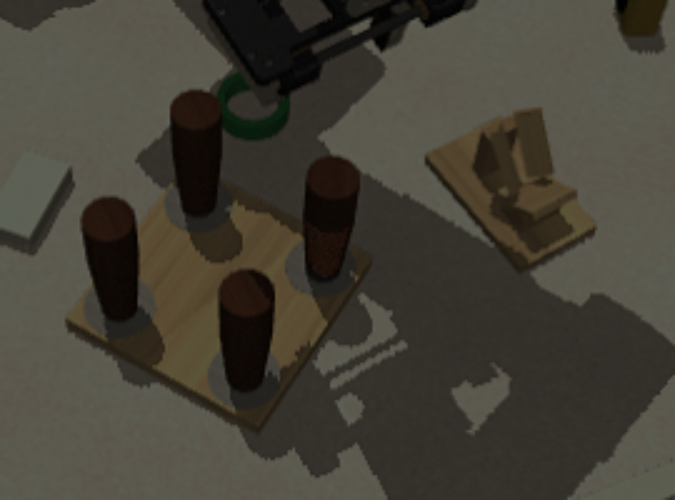

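The leg stands upright and centred on the pad, with its foot at (325,270). The gripper is well clear.

```bash
python3 -c "
from plant import close_job
print(close_job())"
```

```text
the job is handed in; nothing more can be done
None
```

The tapered leg stands upright and released on the empty pad, about 2 mm off centre and 0.4° off vertical by the final camera fit; the straight leg was not touched and the job is handed in.

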